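Unstack the fired lids onto their jars

TASK

Four lids, fresh from the kiln, stand stacked mouth down on the bench among the four jars they were made for. Take the stack apart and put each lid over the neck of its own jar: square on square, round on round, big on big and small on small, resting flat on the jar's shoulder, with the square lids lined up with the sides of their jars. Set the lids down without dropping or tipping them, do not push the jars about, and leave the wooden rib and the kiln post alone.

Things in the scene. Friction and masses are not known exactly. Their poses are not given: they have to be found in the camera images.
- lid_big_square_mid (a point): big square lid of fired clay: an upside-down cup, square, 66 x 66 mm outside and 30 mm tall, flat closed top (6 mm thick), open underneath with walls 4 mm thick (inside width 58 mm, 24 mm deep). At the start: bottom of the stack, on the bench. The point is its centre, 15 mm above its lower rim; z points up through its closed top. x and y run along its sides (each quarter turn is alike).
- lid_big_round_mid (a point): big round lid of fired clay: an upside-down cup, round, 60 mm in diameter outside and 30 mm tall, flat closed top (6 mm thick), open underneath with walls 4 mm thick (inside width 52 mm, 24 mm deep). At the start: second from the bottom. The point is its centre, 15 mm above its lower rim; z points up through its closed top. Its yaw does not matter.
- lid_small_square_mid (a point): small square lid of fired clay: an upside-down cup, square, 42 x 42 mm outside and 30 mm tall, flat closed top (6 mm thick), open underneath with walls 4 mm thick (inside width 34 mm, 24 mm deep). At the start: third from the bottom. The point is its centre, 15 mm above its lower rim; z points up through its closed top. x and y run along its sides (each quarter turn is alike).
- lid_small_round_mid (a point): small round lid of fired clay: an upside-down cup, round, 34 mm in diameter outside and 30 mm tall, flat closed top (6 mm thick), open underneath with walls 4 mm thick (inside width 26 mm, 24 mm deep). At the start: top of the stack. The point is its centre, 15 mm above its lower rim; z points up through its closed top. Its yaw does not matter.
- jar_big_square: big square jar of fired clay, loose on the bench: square body 80 x 80 mm, 80 mm high to its flat shoulder, with a square neck 46 x 46 mm standing 14 mm above the middle of the shoulder, dark at its mouth. Its own lid rests with its lower rim on the shoulder, the neck inside it (6 mm of play all round), so the seated lid's centre is 95 mm above the bench. The origin is the centre of the underside; z points up. x and y run along its sides, and the neck's.
- jar_big_round: big round jar of fired clay, loose on the bench: round body 76 mm in diameter, 95 mm high to its flat shoulder, with a round neck 40 mm in diameter standing 14 mm above the middle of the shoulder, dark at its mouth. Its own lid rests with its lower rim on the shoulder, the neck inside it (6 mm of play all round), so the seated lid's centre is 110 mm above the bench. The origin is the centre of the underside; z points up.
- jar_small_square: small square jar of fired clay, loose on the bench: square body 60 x 60 mm, 60 mm high to its flat shoulder, with a square neck 22 x 22 mm standing 14 mm above the middle of the shoulder, dark at its mouth. Its own lid rests with its lower rim on the shoulder, the neck inside it (6 mm of play all round), so the seated lid's centre is 75 mm above the bench. The origin is the centre of the underside; z points up. x and y run along its sides, and the neck's.
- jar_small_round: small round jar of fired clay, loose on the bench: round body 54 mm in diameter, 70 mm high to its flat shoulder, with a round neck 14 mm in diameter standing 14 mm above the middle of the shoulder, dark at its mouth. Its own lid rests with its lower rim on the shoulder, the neck inside it (6 mm of play all round), so the seated lid's centre is 85 mm above the bench. The origin is the centre of the underside; z points up.
- rib: bystander: flat wooden throwing rib with round ends, 145 x 45 x 8 mm, loose on the bench at the left. Origin: centre of its underside, x along its length.
- post: bystander: square pale kiln post lying on the bench at the right, 150 x 36 x 36 mm. Origin: centre of its underside, x along its length.
Mind the look-alikes: they are no part of the job. Leave any orange, red or turquoise look-alike of the part that bears lid_small_round_mid alone.

How it is judged:
By the outcome, as a careful person would: the job done as asked, in the order asked, and still so for the second after the job is handed in, with the robot touching nothing.
It also fails if it takes over 112 s, if anything falls off the work surface, if the arm or the gripper's body presses on something with over 40 N, if the wrist force passes 120 N, or if a joint passes its speed limit or range.

ROBOT

A 6-joint arm with a two-finger parallel gripper is mounted at the origin on the work surface. World frame = base frame: x ahead of the robot, y to its left, z up, the work surface at z = 0. Lengths are in m, angles in degrees, forces in N, time in s.
With the tool pointing down it reaches from about 0.4 to 0.825 m from the base axis. Payload 7 kg.
Tool frame: the origin (TCP) lies midway between the tips of the shut fingers; the grasp point (between the pads) lies 19 mm behind it; z points along the fingers, y is the direction in which the jaws open and shut (so a half turn about z gives the same grasp; the last joint's range is limited). The gripper opens to 88 mm and grips with 3 to 60 N. Pads are 19 mm wide; open, the fingers measure 130 mm over their backs; the gripper's body (78 mm by 193 mm) begins 47 mm behind the grasp point.
Start: joints at [89.616, 20.546, 0.682, 0, -70.136, -16.507], TCP at [0.196, 0.646, 0.227] pointing down, gripper open.
Joint ranges: [-176.03, 176.03], [-82.01, 121.73], [-58.28, 71.71], [-173.87, 95.51], [-174.79, -0.11], [-173.66, 173.66]. Speed limits (degrees/s): [136.94, 136.94, 172.46, 180, 180, 180].

INTERFACE

Orientations are given as [roll, pitch, yaw] about the fixed x, y, z axes, in that order (R = Rz(yaw) Ry(pitch) Rx(roll)).
In Python, from plant import r gives the robot as it stands.
- The arm moves only by the tool carry_out, never from a script. Its argument "motion" is one flat list of numbers, 7 for each row, row after row: the turn, a rotation vector about the tool's x, y, z in degrees, then the shift along the tool's x, y, z in cm, then the finger opening in cm, from 0 to 8.76. A call has 1 to 20 rows; each row shifts and turns the commanded pose from where the row before left it, along the tool's axes as they then stand; what a row does not reach is not made up. A row lasts 1/12 s, in which the tool goes at most 41.7 mm and 7.16 degrees, less where a joint would pass 70% of its speed; a pose out of reach is approached as far as the arm can. A call is refused whole if a number of a shift passes 4.17 or a number of a turn 7.16, either way. A call with a gripper value outside its range is refused whole. The fingers move at their own pace and stop on an object; "grip_force" is the grip in N (left out, the last holds). Time passes only in rows, so rows that do not move let the fingers close. It gives the time, the measured TCP pose, the force and the opening at its end, in the units of the state.
- r.get_state(): the state, without advancing time (a new reading comes with each control period).
- r.capture(name): name is "side" or "top" or "wrist"; returns a dict with "pixels" (420x560x3 uint8, red, green, blue), "K" (3x3 intrinsics, pixels), "k1" (the pictures are not rectified: a ray, as slopes to the right and down, at radius r is drawn at 1 + k1 r^2 times it, then the intrinsics apply), "R" (3x3) and "t" (3): a world point X has camera coordinates R X + t. Camera axes: x right, y down, z forward; pixel columns grow to the right and rows downward; lengths in m; the calibration is good to about 2 mm. A picture is of the moment at which its call begins. There is no depth.
- r.close_job(): hands the job in, once; it reports no verdict.
The state is a dict: "time_s": time; "joints": joint angles; "qd": joint speeds; "joint_torque": joint torques, N m; "tcp_pos": TCP position; "eef_rot": TCP orientation; "contact_force": force on the tool from outside, world axes, zero at the start; "moment": the same for the moment, N m; "gripper_width": finger opening in m.
Only numpy, scipy, OpenCV 4.12 (cv2) and the standard library are available. Lean on these libraries where they do the work, as an engineer would, in place of code of your own. Each camera call takes 0.05 s, during which the arm holds its last target. There are 200 camera calls.

## Working session

There is one attempt and no reset: what is moved stays moved. The work goes in short steps, Python scripts to look and compute and a tool call to move; the robot and the scene stay as the last step left them, time stands still between calls to the robot, and variables do not carry over. Pictures are saved under pics/ and viewed, about 12 in all and at most 16, crops included, and the job is handed in when it is done.

Besides the shell and the picture viewer there is one more tool, called as name(argument=value, ...), one argument or row to a line, values as JSON. carry_out: Moves the arm, as the interface text tells. Its arguments: {"type":"object","properties":{"motion":{"type":"array"},"grip_force":{"type":"number"}},"required":["motion"]}

```bash
mkdir -p pics; ls; cat > h.py <<'E'
import cv2,numpy as np
from plant import r
def snap(n,f):
    c=r.capture(n); cv2.imwrite('pics/'+f,c['pixels'][:,:,::-1]); np.savez('pics/'+f+'.npz',**{k:np.array(c[k]) for k in('K','k1','R','t','pixels')}); return c
def ray(c,u,v):
    K=c['K']; d=np.array([(u-K[0,2])/K[0,0],(v-K[1,2])/K[1,1]]); s=d.copy()
    for _ in range(30): s=d/(1+c['k1']*(s@s))
    R=np.array(c['R']); return -R.T@c['t'], R.T@np.array([s[0],s[1],1])
def pt(c,u,v,z):
    o,d=ray(c,u,v); return o+d*(z-o[2])/d[2]
def proj(c,X):
    p=np.array(c['R'])@X+c['t']; s=p[:2]/p[2]; s=s*(1+c['k1']*(s@s)); K=c['K']; return np.array([K[0,0]*s[0]+K[0,2],K[1,1]*s[1]+K[1,2]])
def load(f): return dict(np.load('pics/'+f+'.npz'))
E
python3 - <<'E'
from h import *
for n in('top','side'):
    c=snap(n,n+'0.png'); print(n,c['K'],c['k1'],-np.array(c['R']).T@c['t'])
print(r.get_state())
E
```

```text
pics
top [[544.17202236   0.         280.22573316]
 [  0.         544.17202236 215.71120531]
 [  0.           0.           1.        ]] -0.06148119194051502 [ 0.36456439 -0.0097106   1.30367549]
side [[530.88774708   0.         287.27812702]
 [  0.         530.88774708 211.53064867]
 [  0.           0.           1.        ]] -0.19698495451069653 [ 0.33576599 -1.20459744  0.89400927]
{'time_s': 0.1, 'joints': array([ 8.96170605e+01,  2.05873663e+01,  6.39840584e-01, -1.66770162e-02,
       -7.01368392e+01, -1.65063115e+01]), 'qd': array([-0.03876938, -0.09081358,  0.05912215,  0.24037776,  0.10863478,
        0.02517724]), 'joint_torque': array([-2.30721467e-03, -5.84159195e+01,  2.93751526e+01,  7.01553226e+00,
        1.01396267e-02, -4.86639669e-05]), 'tcp_pos': array([0.19601481, 0.64545896, 0.22572553]), 'eef_rot': array([ 1.79914657e+02, -8.93961436e-03, -1.68949223e+01]), 'contact_force': array([0.35284662, 0.09362716, 0.16310501]), 'moment': array([-0.01911446,  0.03004623,  0.00126798]), 'gripper_width': 0.08790228563052306}
```

View pics/top0.png

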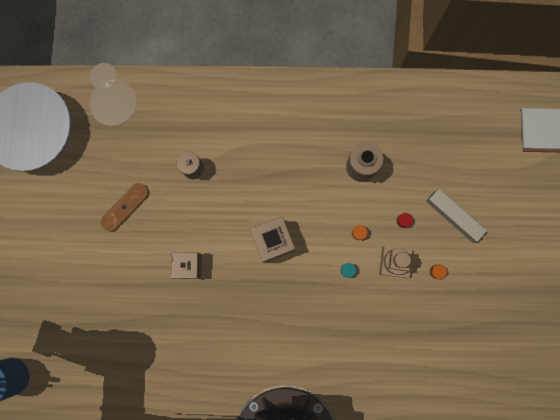

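View pics/side0.png

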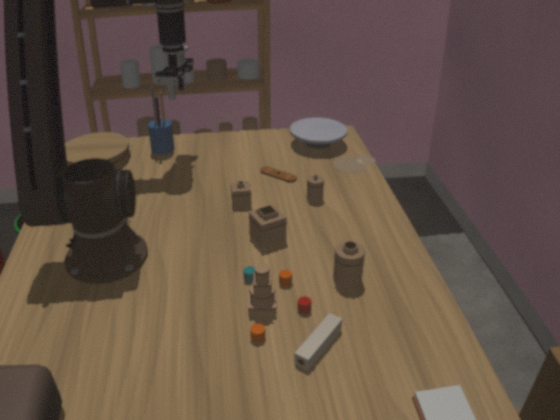

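Top view: the stack is at (398,262). The jars are big square (272,240), big round (366,160), small square (185,265) and small round (189,163). The rib is at (125,207) and the post at (457,215).
Anything that could be mistaken for the small round lid: the clay disc on top of the stack (402,260), which is the one I want; orange (361,233) and (439,271), red (405,220), turquoise (348,270). Next is one close crop to check.

```bash
python3 - <<'E'
from h import *
c=load('top0.png'); im=c['pixels'][:,:,::-1]
cr=lambda u,v:cv2.resize(im[v-32:v+33,u-42:u+43],None,fx=4.6,fy=4.6,interpolation=cv2.INTER_CUBIC)
L=[(398,255),(272,240),(366,160),(187,265)]
t=[cr(*p) for p in L]
o=np.vstack([np.hstack(t[:2]),np.hstack(t[2:])]);o=np.clip(o*1.6,0,255).astype('uint8'); print(o.shape); cv2.imwrite('pics/cr0.png',o)
for n,u,v,z in [('stacktop',402,260,.12),('stackbot',398,262,.03),('BS',273,239,.094),('BR',367,157,.109),('SS',186,265,.074),('SR',189,162,.084),('rib',125,207,0),('post',457,215,.036)]: print(n,pt(c,u,v,z).round(4))
w=snap('wrist','w0.png'); print(w['K'],w['k1'],-w['R'].T@w['t'],w['R'])
E
```

```text
(598, 782, 3)
stacktop [ 0.4144 -0.2464  0.12  ]
stackbot [ 0.4134 -0.255   0.03  ]
BS [0.4567 0.0352 0.094 ]
BR [ 0.6434 -0.1716  0.109 ]
SS [0.3953 0.2319 0.074 ]
SR [0.631  0.2328 0.084 ]
rib [0.535  0.4027 0.    ]
post [ 0.5255 -0.393   0.036 ]
[[316.53935025   0.         277.08747124]
 [  0.         316.53935025 213.83363181]
 [  0.           0.           1.        ]] 0.013802741032485789 [0.26410584 0.62585571 0.38328294] [[-0.2919985  -0.95641778  0.00138014]
 [-0.92304734  0.28218763  0.26144551]
 [-0.2504406   0.07506776 -0.96521725]]
```

View pics/cr0.png

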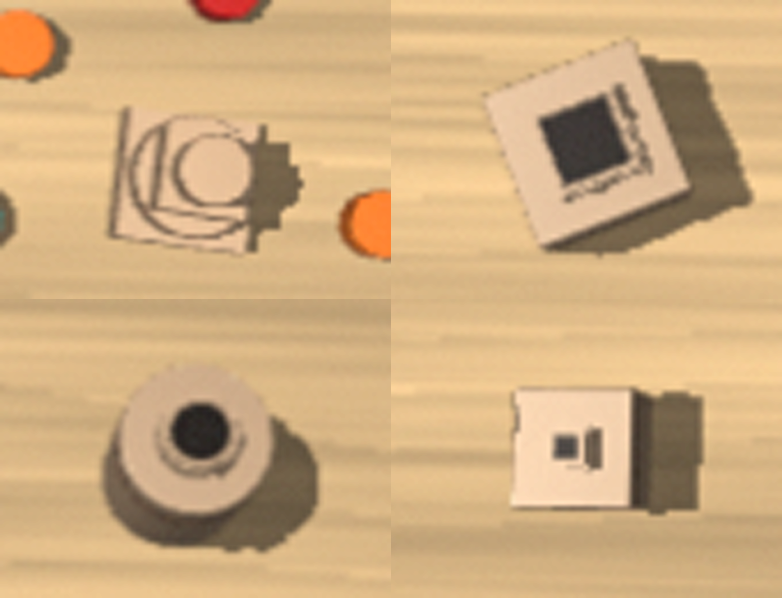

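The crop confirms the clay disc on top of the stack, with plain-coloured look-alikes around it. The stack's yaw is about -6.6°, the big square jar's about +21°, and the small square jar's about 0°. I'll go to a vantage point near the left jars.

carry_out(
  motion=[0, 0, -5.15, 0, 0, 0, 8.7, 0, 0, -5.15, 0, 0, 0, 8.7, 0, 0, 0, 2.5, 2.55, 0, 8.7, 0, 0, 0, 2.5, 2.55, 0, 8.7, 0, 0, 0, 2.5, 2.55, 0, 8.7, 0, 0, 0, 2.5, 2.55, 0, 8.7, 0, 0, 0, 2.5, 2.55, 0, 8.7, 0, 0, 0, 2.5, 2.55, 0, 8.7, 0, 0, 0, 2.5, 2.55, 0, 8.7, 0, 0, 0, 2.5, 2.55, 0, 8.7, 0, 0, 0, 2.5, 2.55, 0, 8.7, 0, 0, 0, 2.5, 2.55, 0, 8.7, 0, 0, 0, 2.5, 2.55, 0, 8.7, 0, 0, 0, 2.5, 2.55, 0, 8.7, 0, 0, 0, 2.5, 2.55, 0, 8.7, 0, 0, 0, 2.5, 2.55, 0, 8.7, 0, 0, 0, 0, 0, 0, 8.7, 0, 0, 0, 0, 0, 0, 8.7],
)

```text
time_s: 1.65
tcp_pos: [0.5036, 0.2493, 0.2262]
eef_rot: [180.0, 0.0, -6.8]
contact_force: [-0.2, 0.4, 0.4]
gripper_width: 0.0869
```

```bash
python3 - <<'E'
from h import *
c=snap('wrist','w1.png'); s=r.get_state(); print(s['tcp_pos'],s['eef_rot'],s['joints'].round(1))
for n,p in dict(SS=[.3953,.2319,.074],SR=[.631,.2328,.084],BS=[.4567,.0352,.094]).items(): print(n,proj(c,np.array(p)).round(0))
E
```

```text
[0.50307794 0.25026241 0.22626084] [ 1.79985784e+02  2.52975330e-02 -6.70862392e+00] [ 46.4  10.  -13.8  -0.  -66.2  36.9]
SS [305. 296.]
SR [279.  59.]
BS [507. 227.]
```

View pics/w1.png

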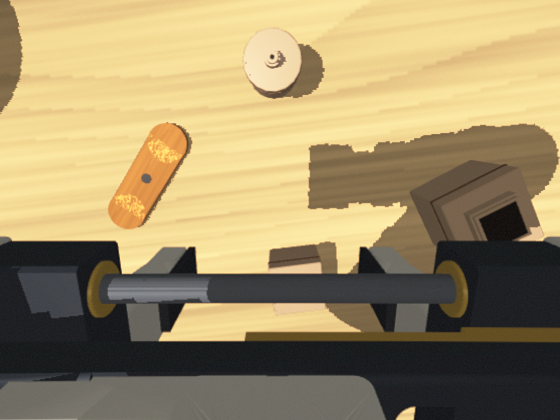

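carry_out(
  motion=[0, 0, 6.92, 0, 0, 0, 8.7, 0, 0, 6.92, 0, 0, 0, 8.7, 0, 0, 6.92, 0, 0, 0, 8.7, 0, 0, 6.92, 0, 0, 0, 8.7, 0, 0, 6.92, 0, 0, 0, 8.7, 0, 0, 6.92, 0, 0, 0, 8.7, 0, 0, 6.92, 0, 0, 0, 8.7, 0, 0, 6.92, 0, 0, 0, 8.7, 0, 0, 6.92, 0, 0, 0, 8.7, 0, 0, 6.92, 0, 0, 0, 8.7, 0, 0, 6.92, 0, 0, 0, 8.7, 0, 0, 6.92, 0, 0, 0, 8.7, 0, 0, 6.92, 0, 0, 0, 8.7, 0, 0, 0, 3.93, 0.3, 0, 8.7, 0, 0, 0, 3.93, 0.3, 0, 8.7, 0, 0, 0, 3.93, 0.3, 0, 8.7, 0, 0, 0, 0, 0, 0, 8.7, 0, 0, 0, 0, 0, 0, 8.7],
)

```text
time_s: 3.2
tcp_pos: [0.4797, 0.1344, 0.2271]
eef_rot: [-180.0, 0.0, -96.6]
contact_force: [-0.1, 1.1, 0.5]
gripper_width: 0.0868
```

```bash
python3 - <<'E'
from h import *
c=snap('wrist','w2.png'); s=r.get_state(); print(s['joints'].round(1))
E
```

```text
[ 38.3   3.7 -21.   -0.  -65.2 -44.9]
```

carry_out(
  motion=[0, 0, 0, 3.93, 0.3, 0, 8.7, 0, 0, 0, 3.93, 0.3, 0, 8.7, 0, 0, 0, 3.93, 0.3, 0, 8.7, 0, 0, 0, 3.93, 0.3, 0, 8.7, 0, 0, 0, 3.93, 0.3, 0, 8.7, 0, 0, 0, 3.93, 0.3, 0, 8.7, 0, 0, 0, 3.93, 0.3, 0, 8.7, 0, 0, 0, 3.93, 0.3, 0, 8.7, 0, 0, 0, 0, 0, 0, 8.7, 0, 0, 0, 0, 0, 0, 8.7, 0, 0, 0, 0, 0, 0, 8.7],
)

```text
time_s: 4.17
tcp_pos: [0.4214, -0.174, 0.2264]
eef_rot: [180.0, 0.0, -96.5]
contact_force: [-0.1, 0.2, 0.1]
gripper_width: 0.0872
```

```bash
python3 - <<'E'
from h import *
c=snap('wrist','w3.png'); s=r.get_state(); print(s['joints'].round(1),s['tcp_pos'],s['eef_rot'])
a=load('w2.png')['pixels'];b=c['pixels']
o=np.vstack([a[:280],b[:300]])[:,:,::-1]; cv2.imwrite('pics/m1.png',o)
E
```

```text
[  2.5  -0.6 -25.6  -0.  -65.   -9. ] [ 0.42146708 -0.17359469  0.22645217] [ 1.79993875e+02  6.43119682e-03 -9.64755682e+01]
```

View pics/m1.png

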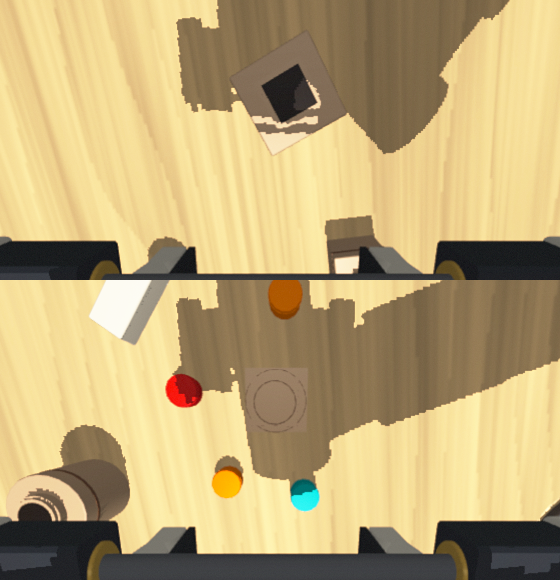

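Upper picture: big square jar, shoulder corners near (230,78), (307,31), (347,113), (273,155), in the arm's shadow. Lower picture: the stack at (275,120 in its own frame) seen from above, with red (183,110), orange (227,200) and (285,17), and turquoise (304,214) all clear of it. I'll zoom in with contrast.

```bash
python3 - <<'E'
from h import *
im=load('w3.png')['pixels'][:,:,::-1]; a=im[75:165,225:325].astype(float)
a=np.clip((a-a.min())*255/(140-a.min()),0,255).astype('uint8')
cv2.imwrite('pics/z1.png',cv2.resize(a,None,fx=6,fy=6,interpolation=cv2.INTER_CUBIC))
E
```

```text
(no output)
```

View pics/z1.png

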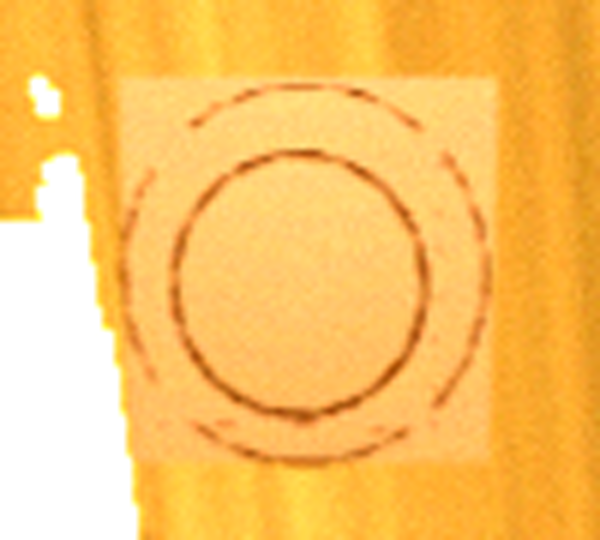

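```bash
cat >> h.py <<'E'
def go(p,yaw=None):
    s=r.get_state(); d=np.array(p)-s['tcp_pos']; y=np.radians(s['eef_rot'][2])
    x=np.array([np.cos(y),np.sin(y)]); t=np.array([np.sin(y),-np.cos(y)])
    print('at',s['tcp_pos'].round(4),'rot',s['eef_rot'].round(2),'tool shift cm',np.round([d[:2]@x*100,d[:2]@t*100,-d[2]*100],2), '' if yaw is None else 'turn z %.2f'%(s['eef_rot'][2]-yaw))
def turned(p,yaw):  # shift after turning to yaw
    s=r.get_state(); d=np.array(p)-s['tcp_pos']; y=np.radians(yaw)
    print('turn z %.2f'%(s['eef_rot'][2]-yaw),'then shift cm',np.round([d[0]*np.cos(y)+d[1]*np.sin(y),d[0]*np.sin(y)-d[1]*np.cos(y),-d[2]],4)*100)
E
python3 - <<'E'
from h import *
c=load('w3.png')
f=lambda u,v,z:pt(c,225+u/6,75+v/6,z).round(4)
print('top',f(301,284,.12),'dia',np.linalg.norm(f(172,284,.12)-f(429,284,.12)))
print('bigr',f(306,275,.06),np.linalg.norm(f(123,275,.06)-f(490,275,.06)))
q=[f(120,78,.03),f(500,78,.03),f(494,464,.03),f(133,464,.03)];print(q,np.mean(q,0))
c=load('w2.png')
for z,k in((.08,[(230,78),(307,31),(347,113),(273,155)]),(.094,[(261,84),(300,64),(319,103),(282,124)])):
    q=np.array([pt(c,u,v,z) for u,v in k]); print('BS',q.mean(0).round(4),[np.linalg.norm(q[i]-q[i-1]).round(4) for i in range(4)],[np.degrees(np.arctan2(*(q[i]-q[i-1])[1::-1])).round(1) for i in range(4)])
c=load('w1.png'); q=[pt(c,u,v,.07).round(4) for u,v in((244,60),(301,60),(272.5,29),(272.5,92))];print('SR',q,pt(c,272.5,57,.084))
s=r.get_state(); p=f(301,284,.12); go([p[0],p[1],.097])
E
```

```text
top [ 0.4152 -0.2477  0.12  ] dia 0.03422294551905195
bigr [ 0.4144 -0.2501  0.06  ] 0.05999808330271891
[array([ 0.4427, -0.287 ,  0.03  ]), array([ 0.3771, -0.2793,  0.03  ]), array([ 0.384 , -0.2137,  0.03  ]), array([ 0.4498, -0.2214,  0.03  ])] [ 0.4134  -0.25035  0.03   ]
BS [0.4584 0.039  0.08  ] [np.float64(0.0775), np.float64(0.0772), np.float64(0.0771), np.float64(0.0777)] [np.float64(-67.3), np.float64(-157.8), np.float64(113.2), np.float64(22.5)]
BS [0.4578 0.0388 0.094 ] [np.float64(0.0374), np.float64(0.0365), np.float64(0.0353), np.float64(0.0365)] [np.float64(-67.8), np.float64(-161.4), np.float64(112.3), np.float64(22.0)]
SR [array([0.6364, 0.2641, 0.07  ]), array([0.6303, 0.213 , 0.07  ]), array([0.658 , 0.2355, 0.07  ]), array([0.6065, 0.2419, 0.07  ])] [0.63304594 0.23839073 0.084     ]
at [ 0.4215 -0.1736  0.2265] rot [ 1.7999e+02  1.0000e-02 -9.6480e+01] tool shift cm [-43.12 -10.92  12.95]
```

carry_out(
  motion=[0, 0, 0, 2.5, -0.07, 0, 8.7, 0, 0, 0, 2.5, -0.07, 0, 8.7, 0, 0, 0, 2.44, -0.07, 0, 8.7, 0, 0, 0, 0, 0, 3, 8.7, 0, 0, 0, 0, 0, 3, 8.7, 0, 0, 0, 0, 0, 3, 8.7, 0, 0, 0, 0, 0, 2, 8.7, 0, 0, 0, 0, 0, 1.3, 8.7, 0, 0, 0, 0, 0, 0.8, 8.7, 0, 0, 0, 0, 0, 0, 5, 0, 0, 0, 0, 0, 0, 3.8, 0, 0, 0, 0, 0, 0, 3.0, 0, 0, 0, 0, 0, 0, 2.6, 0, 0, 0, 0, 0, 0, 2.6, 0, 0, 0, 0, 0, 0, 2.6, 0, 0, 0, 0, 0, 0, 2.6, 0, 0, 0, 0, 0, 0, 2.6],
  grip_force=15,
)

```text
time_s: 5.63
tcp_pos: [0.4144, -0.2489, 0.0958]
eef_rot: [-180.0, -0.0, -96.6]
contact_force: [-0.8, 0.1, 0.7]
gripper_width: 0.0389
```

carry_out(
  motion=[0, 0, 0, 0, 0, 0, 2.6, 0, 0, 0, 0, 0, 0, 2.6, 0, 0, 0, 0, 0, 0, 2.6, 0, 0, 0, 0, 0, 0, 2.6, 0, 0, 0, 0, 0, -0.4, 2.6, 0, 0, 0, 0, 0, -1, 2.6, 0, 0, 0, 0, 0, -2, 2.6, 0, 0, 0, 0, 0, -3, 2.6, 0, 0, 0, 0, 0, -3, 2.6, 0, 0, 0, 0, 0, -3, 2.6, 0, 0, 0, 0, 0, -1, 2.6, 0, 0, 0, -2, 0, 0, 2.6, 0, 0, 0, -3, 0, 0, 2.6, 0, 0, 0, -2.5, 0, 0, 2.6, 0, 0, 0, 0, 0, 0, 2.6, 0, 0, 0, 0, 0, 0, 2.6],
)

```text
time_s: 6.97
tcp_pos: [0.4229, -0.1734, 0.2297]
eef_rot: [-180.0, 0.0, -96.4]
contact_force: [-0.2, -0.3, -0.7]
gripper_width: 0.0339
```

```bash
python3 - <<'E'
from h import *
c=snap('wrist','w4.png'); s=r.get_state(); print(s['gripper_width'],s['joints'].round(1))
turned([.633,.238,.23],-100)
turned([.633,.238,.23],-60)
im=c['pixels'][:,:,::-1]; a=im[60:180,200:350].astype(float)
a=np.clip((a-a.min())*255/(150-a.min()),0,255).astype('uint8')
b=cv2.resize(a,None,fx=3.733,fy=3.733,interpolation=cv2.INTER_CUBIC)
cv2.imwrite('pics/z2.png',np.vstack([b[:,:560],cv2.resize(im[250:],(560,170))[:150]]))
E
```

```text
0.03408991963899313 [  2.4  -0.6 -25.2  -0.  -65.4  -8.9]
turn z 3.53 then shift cm [-4.422e+01 -1.354e+01 -4.000e-02]
turn z -36.47 then shift cm [-25.17 -38.8   -0.04]
```

View pics/z2.png

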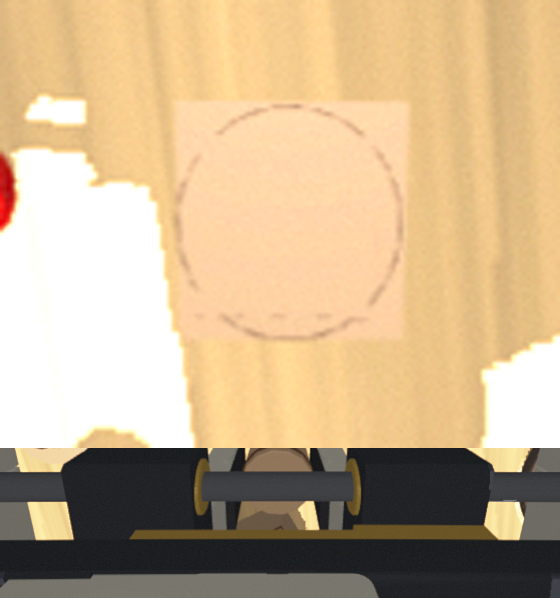

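The small round lid is held between the fingers (34 mm). The rest of the stack is undisturbed, and the small square's lower edge is visible at crop (195–365,316), parallel to the big square. Next I'll carry it past the small round jar and look from near.

carry_out(
  motion=[0, 0, 0, -1.67, -0.55, 0, 2.6, 0, 0, 0, -3.4, -1.08, 0, 2.6, 0, 0, 0, -3.4, -1.08, 0, 2.6, 0, 0, 0, -3.4, -1.08, 0, 2.6, 0, 0, 0, -3.4, -1.08, 0, 2.6, 0, 0, 0, -3.4, -1.08, 0, 2.6, 0, 0, 0, -3.4, -1.08, 0, 2.6, 0, 0, 0, -3.4, -1.08, 0, 2.6, 0, 0, 0, -3.4, -1.08, 0, 2.6, 0, 0, 0, -3.4, -1.08, 0, 2.6, 0, 0, 0, -3.4, -1.08, 0, 2.6, 0, 0, 0, -3.4, -1.08, 0, 2.6, 0, 0, 0, -3.4, -1.08, 0, 2.6, 0, 0, 0, -3.4, -1.08, 0, 2.6, 0, 0, 0, -3.4, -1.08, 0, 2.6, 0, 0, 0, -1.67, -0.55, 0, 2.6, 0, 0, 0, 0, 0, 0, 2.6, 0, 0, 0, 0, 0, 0, 2.6],
)

```text
time_s: 8.52
tcp_pos: [0.6426, 0.3131, 0.2277]
eef_rot: [179.9, -0.1, -96.6]
contact_force: [0.4, -0.5, -0.3]
gripper_width: 0.034
```

```bash
python3 - <<'E'
from h import *
c=snap('wrist','w5.png'); s=r.get_state(); print(s['gripper_width'],s['joints'].round(1),s['tcp_pos'],s['eef_rot'])
im=c['pixels'][:,:,::-1]
u,v=proj(c,np.array([.633,.238,.07])).astype(int); print(u,v)
v0,u0=max(v-50,0),u-70; a=im[v0:v0+110,u0:u0+140]; print(u0,v0)
cv2.imwrite('pics/z3.png',cv2.resize(a,None,fx=4,fy=4,interpolation=cv2.INTER_CUBIC))
E
```

```text
0.03434532206294132 [ 41.5  24.3   6.6  -0.  -72.4 -48.1] [0.64239875 0.31231204 0.22829295] [ 1.79919593e+02 -8.46609794e-02 -9.65870762e+01]
278 121
208 71
```

View pics/z3.png

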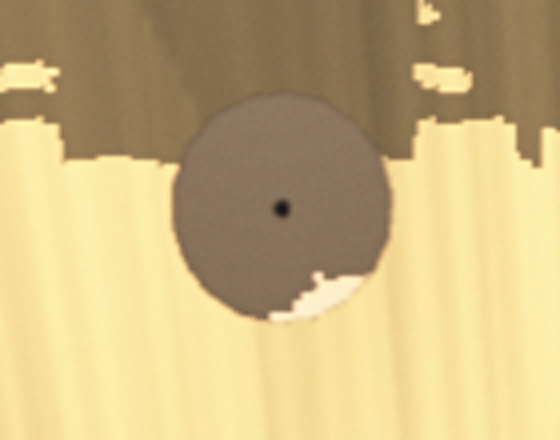

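Small round jar: shoulder disc centred at crop (282,207), mouth at (282,208), which is image (278.5,122.8).

```bash
python3 - <<'E'
from h import *
c=load('w5.png')
f=lambda u,v,z:pt(c,208+u/4,71+v/4,z)
print(f(282,207,.07),f(282,208,.084),np.linalg.norm(f(172,207,.07)-f(392,207,.07)),np.linalg.norm(f(282,92,.07)-f(282,322,.07)))
p=f(282,207,.07); go([p[0],p[1],.0755])
E
```

```text
[0.63318187 0.23896126 0.07      ] [0.6333209  0.23940687 0.084     ] 0.0526049820411184 0.05277207400161994
at [0.6424 0.3123 0.2283] rot [ 1.7992e+02 -8.0000e-02 -9.6590e+01] tool shift cm [ 7.39  0.07 15.28]
```

carry_out(
  motion=[0, 0, 0, 2.5, 0.02, 0, 2.6, 0, 0, 0, 2.5, 0.02, 0, 2.6, 0, 0, 0, 2.5, 0.03, 0, 2.6, 0, 0, 0, 0, 0, 1.5, 2.6, 0, 0, 0, 0, 0, 3, 2.6, 0, 0, 0, 0, 0, 3, 2.6, 0, 0, 0, 0, 0, 2.5, 2.6, 0, 0, 0, 0, 0, 1.6, 2.6, 0, 0, 0, 0, 0, 0.8, 2.6, 0, 0, 0, 0, 0, 0.8, 2.6, 0, 0, 0, 0, 0, 0.8, 2.6, 0, 0, 0, 0, 0, 0.5, 2.6, 0, 0, 0, 0, 0, 0.4, 2.6, 0, 0, 0, 0, 0, 0.2, 2.6, 0, 0, 0, 0, 0, 0, 2.6, 0, 0, 0, 0, 0, 0, 2.6],
)

```text
time_s: 9.9
tcp_pos: [0.6331, 0.239, 0.079]
eef_rot: [-180.0, 0.0, -96.5]
contact_force: [-0.1, 0.6, 1.1]
gripper_width: 0.0338
```

carry_out(
  motion=[0, 0, 0, 0, 0, 0.1, 2.6, 0, 0, 0, 0, 0, 0.1, 2.6, 0, 0, 0, 0, 0, 0, 2.6, 0, 0, 0, 0, 0, 0, 2.6],
)

```text
time_s: 10.23
tcp_pos: [0.6329, 0.2389, 0.0766]
eef_rot: [-180.0, 0.0, -96.5]
contact_force: [0.1, 0.2, 0.3]
gripper_width: 0.0338
```

carry_out(
  motion=[0, 0, 0, 0, 0, 0.08, 2.6, 0, 0, 0, 0, 0, 0, 2.6, 0, 0, 0, 0, 0, 0, 2.6],
)

```text
time_s: 10.48
tcp_pos: [0.633, 0.2389, 0.0758]
eef_rot: [-180.0, 0.0, -96.5]
contact_force: [0.2, 0.1, 0.8]
gripper_width: 0.0342
```

carry_out(
  motion=[0, 0, 0, 0, 0, 0.07, 2.6, 0, 0, 0, 0, 0, 0, 2.6, 0, 0, 0, 0, 0, 0, 2.6],
)

```text
time_s: 10.73
tcp_pos: [0.633, 0.2389, 0.0757]
eef_rot: [-180.0, 0.0, -96.5]
contact_force: [-2.3, -0.1, 5.3]
gripper_width: 0.034
```

Contact at the expected height. I'll release, lift and look.

carry_out(
  motion=[0, 0, 0, 0, 0, 0, 3.6, 0, 0, 0, 0, 0, 0, 4.2, 0, 0, 0, 0, 0, 0, 5, 0, 0, 0, 0, 0, 0, 6, 0, 0, 0, 0, 0, 0, 7, 0, 0, 0, 0, 0, -0.8, 8, 0, 0, 0, 0, 0, -2, 8.7, 0, 0, 0, 0, 0, -3, 8.7, 0, 0, 0, 0, 0, -3, 8.7, 0, 0, 0, 0, 0, -3, 8.7, 0, 0, 0, 0, 0, -3, 8.7, 0, 0, 0, -2.5, 0, 0, 8.7, 0, 0, 0, -2.5, 0, 0, 8.7, 0, 0, 0, -2.5, 0, 0, 8.7, 0, 0, 0, 0, 0, 0, 8.7, 0, 0, 0, 0, 0, 0, 8.7],
)

```text
time_s: 12.07
tcp_pos: [0.6412, 0.3144, 0.223]
eef_rot: [180.0, -0.0, -96.5]
contact_force: [0.3, -0.6, -0.4]
gripper_width: 0.0872
```

```bash
python3 - <<'E'
from h import *
c=snap('wrist','w6.png'); print(r.get_state()['joints'].round(1))
im=c['pixels'][:,:,::-1]; u0,v0=208,71
a=cv2.resize(im[v0:v0+110,u0:u0+140],None,fx=3,fy=3,interpolation=cv2.INTER_CUBIC)
s=snap('side','s1.png'); b=s['pixels'][160:270,225:365,::-1]; b=cv2.resize(b,None,fx=2.7,fy=2.7,interpolation=cv2.INTER_CUBIC)
b=cv2.copyMakeBorder(b,0,330-b.shape[0],0,0,cv2.BORDER_CONSTANT)
cv2.imwrite('pics/z4.png',np.hstack([a,b]))
c4=load('w4.png'); p=pt(c4,200+283/3.733,60+224/3.733,.09); print('ss lid',p)
go([p[0],p[1],.23])
E
```

```text
[ 41.7  24.3   6.    0.  -71.7 -48.2]
ss lid [ 0.41626686 -0.24951382  0.09      ]
at [0.6413 0.313  0.2232] rot [ 1.7999e+02 -2.0000e-02 -9.6540e+01] tool shift cm [58.45 15.95 -0.68]
```

View pics/z4.png

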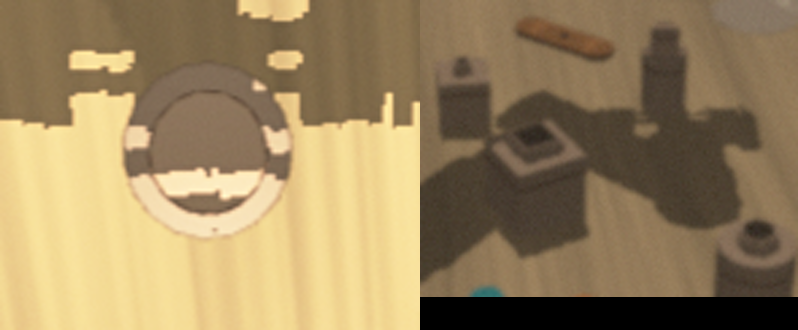

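Seen from above, the small lid is centred on its jar, and it sits upright and flat in the side view. I'm going back to the stack.

carry_out(
  motion=[0, 0, 0, 3.24, 0.886, 0, 8.7, 0, 0, 0, 3.24, 0.886, 0, 8.7, 0, 0, 0, 3.24, 0.886, 0, 8.7, 0, 0, 0, 3.24, 0.886, 0, 8.7, 0, 0, 0, 3.24, 0.886, 0, 8.7, 0, 0, 0, 3.24, 0.886, 0, 8.7, 0, 0, 0, 3.24, 0.886, 0, 8.7, 0, 0, 0, 3.24, 0.886, 0, 8.7, 0, 0, 0, 3.24, 0.886, 0, 8.7, 0, 0, 0, 3.24, 0.886, 0, 8.7, 0, 0, 0, 3.24, 0.886, 0, 8.7, 0, 0, 0, 3.24, 0.886, 0, 8.7, 0, 0, 0, 3.24, 0.886, 0, 8.7, 0, 0, 0, 3.24, 0.886, 0, 8.7, 0, 0, 0, 3.24, 0.886, 0, 8.7, 0, 0, 0, 3.24, 0.886, 0, 8.7, 0, 0, 0, 3.24, 0.886, 0, 8.7, 0, 0, 0, 3.24, 0.886, 0, 8.7, 0, 0, 0, 0, 0, 0, 8.7, 0, 0, 0, 0, 0, 0, 8.7],
)

```text
time_s: 13.83
tcp_pos: [0.4149, -0.2497, 0.2234]
eef_rot: [-180.0, -0.0, -96.8]
contact_force: [-0.0, 0.7, 0.5]
gripper_width: 0.087
```

```bash
python3 - <<'E'
from h import *
go([.4163,-.2495,.066],-96.5)
E
```

```text
at [ 0.4149 -0.2497  0.2234] rot [-1.7997e+02 -1.0000e-02 -9.6800e+01] tool shift cm [-0.04 -0.13 15.74] turn z -0.30
```

carry_out(
  motion=[0, 0, -0.3, 0, -0.1, 2, 8.7, 0, 0, 0, 0, 0, 3, 8.7, 0, 0, 0, 0, 0, 3, 8, 0, 0, 0, 0, 0, 3, 7.3, 0, 0, 0, 0, 0, 2, 6.6, 0, 0, 0, 0, 0, 1.4, 6, 0, 0, 0, 0, 0, 0.8, 5.5, 0, 0, 0, 0, 0, 0.5, 5.2, 0, 0, 0, 0, 0, 0, 5, 0, 0, 0, 0, 0, 0, 4.5, 0, 0, 0, 0, 0, 0, 4, 0, 0, 0, 0, 0, 0, 3.6, 0, 0, 0, 0, 0, 0, 3.6, 0, 0, 0, 0, 0, 0, 3.6, 0, 0, 0, 0, 0, 0, 3.6],
)

```text
time_s: 15.08
tcp_pos: [0.4181, -0.2481, 0.067]
eef_rot: [-179.9, -0.0, -96.2]
contact_force: [-0.5, 2.1, 7.0]
gripper_width: 0.0417
```

```bash
python3 - <<'E'
from h import *
c=snap('side','s2.png'); s=r.get_state();print(s)
b=s1=c['pixels'][230:350,200:350,::-1]; b=cv2.resize(b,None,fx=5,fy=5,interpolation=cv2.INTER_CUBIC)
cv2.imwrite('pics/z5.png',np.clip(b*1.5,0,255).astype('uint8'))
E
```

```text
{'time_s': 15.1333, 'joints': array([-7.43791706e+00,  1.26532063e+01, -3.46616779e+01,  1.32001429e-02,
       -4.25888431e+01,  1.19233544e+00]), 'qd': array([ 0.08940922, -0.06994432,  0.13104515, -0.00611072, -0.0324975 ,
       -0.02795265]), 'joint_torque': array([-7.47913420e-01, -3.63708007e+01,  1.98931396e+01,  4.86232683e+00,
        4.97782957e-01, -4.11959452e-03]), 'tcp_pos': array([ 0.41815852, -0.24807772,  0.06699083]), 'eef_rot': array([-1.79903935e+02, -1.09506381e-02, -9.62358800e+01]), 'contact_force': array([-0.55459761,  2.37681789,  7.25352478]), 'moment': array([9.64431111e-01, 3.31739315e-01, 7.90514476e-04]), 'gripper_width': 0.04187798332200763}
```

View pics/z5.png

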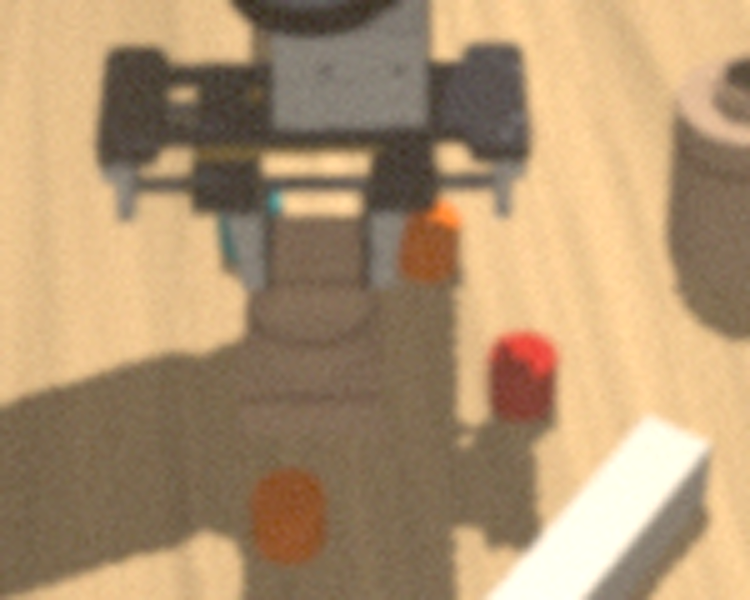

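The small square lid is gripped, with the big round below it intact. I'll lift gently.

carry_out(
  motion=[0, 0, 0, 0, 0, -0.2, 3.6, 0, 0, 0, 0, 0, -0.4, 3.6, 0, 0, 0, 0, 0, -1, 3.6, 0, 0, 0, 0, 0, -2, 3.6, 0, 0, 0, 0, 0, -3, 3.6, 0, 0, 0, 0, 0, -3, 3.6, 0, 0, 0, 0, 0, -3, 3.6, 0, 0, 0, 0, 0, -3, 3.6, 0, 0, 0, 0, 0, -1, 3.6, 0, 0, 0, -2, 0, 0, 3.6, 0, 0, 0, -3, 0, 0, 3.6, 0, 0, 0, -2.5, 0, 0, 3.6, 0, 0, 0, 0, 0, 0, 3.6, 0, 0, 0, 0, 0, 0, 3.6],
)

```text
time_s: 16.3
tcp_pos: [0.4256, -0.1725, 0.2321]
eef_rot: [-180.0, 0.0, -96.1]
contact_force: [1.0, -0.3, -0.8]
gripper_width: 0.0421
```

```bash
python3 - <<'E'
from h import *
c=snap('wrist','w7.png'); print(r.get_state()['gripper_width'])
turned([.50,.03,.23],-90)
y=np.radians(-90);d=np.array([.395-.50,.315-.03]);print(d[0]*np.cos(y)+d[1]*np.sin(y),d[0]*np.sin(y)-d[1]*np.cos(y))
E
```

```text
0.04153344499850747
turn z -6.17 then shift cm [-20.31  -7.45   0.21]
-0.28500000000000003 0.10499999999999997
```

carry_out(
  motion=[0, 0, -3.1, 0, 0, 0, 3.6, 0, 0, -3.1, 0, 0, 0, 3.6, 0, 0, 0, -2.9, -1.06, 0, 3.6, 0, 0, 0, -2.9, -1.06, 0, 3.6, 0, 0, 0, -2.9, -1.06, 0, 3.6, 0, 0, 0, -2.9, -1.06, 0, 3.6, 0, 0, 0, -2.9, -1.06, 0, 3.6, 0, 0, 0, -2.9, -1.06, 0, 3.6, 0, 0, 0, -2.9, -1.06, 0, 3.6, 0, 0, 0, -3.2, 0, 0, 3.6, 0, 0, 0, -3.17, 1.17, 0, 3.6, 0, 0, 0, -3.17, 1.17, 0, 3.6, 0, 0, 0, -3.17, 1.17, 0, 3.6, 0, 0, 0, -3.17, 1.17, 0, 3.6, 0, 0, 0, -3.17, 1.17, 0, 3.6, 0, 0, 0, -3.17, 1.17, 0, 3.6, 0, 0, 0, -3.17, 1.17, 0, 3.6, 0, 0, 0, -3.1, 2.3, 0, 3.6, 0, 0, 0, 0, 0, 0, 3.6, 0, 0, 0, 0, 0, 0, 3.6],
)

```text
time_s: 18.02
tcp_pos: [0.3949, 0.3154, 0.2316]
eef_rot: [180.0, -0.1, -89.9]
contact_force: [-0.3, -0.8, -1.3]
gripper_width: 0.0419
```

```bash
python3 - <<'E'
from h import *
c=snap('wrist','w8.png'); s=r.get_state(); print(s['gripper_width'],s['joints'].round(1),s['tcp_pos'],s['eef_rot'])
im=c['pixels'][:,:,::-1]
u,v=proj(c,np.array([.395,.232,.06])).astype(int); print(u,v)
v0,u0=max(v-55,0),u-70; a=im[v0:v0+110,u0:u0+140]; print(u0,v0)
a=cv2.resize(a,None,fx=4,fy=4,interpolation=cv2.INTER_CUBIC)
w=load('w7.png')['pixels'][60:170,215:335,::-1]; w=np.clip(w*1.6,0,255).astype('uint8')
w=cv2.resize(w,None,fx=2,fy=2,interpolation=cv2.INTER_CUBIC); w=cv2.copyMakeBorder(w,0,a.shape[0]-w.shape[0],0,0,cv2.BORDER_CONSTANT)
cv2.imwrite('pics/z6.png',np.hstack([a,w]))
E
```

```text
0.0417450838904541 [ 60.8   4.2 -19.8   0.  -66.  -60.8] [0.39541557 0.31440869 0.23164112] [ 1.79973053e+02 -5.87483297e-02 -8.99921346e+01]
277 113
207 58
```

View pics/z6.png

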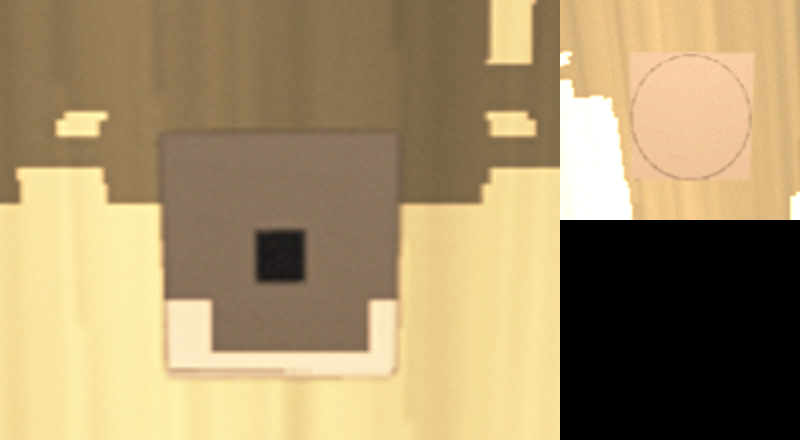

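The small square jar's shoulder corners are at crop (160,131), (398,131), (397,371) and (166,371), with the mouth at (280,256). The big round lid still sits centred on the big square at right.

```bash
python3 - <<'E'
from h import *
c=load('w8.png'); f=lambda u,v,z:pt(c,207+u/4,58+v/4,z)
q=np.array([f(u,v,.06) for u,v in((160,131),(398,131),(397,371),(166,371))])
print('SS',q.round(4),q.mean(0).round(4),[np.linalg.norm(q[i]-q[i-1]).round(4) for i in range(4)],[np.degrees(np.arctan2(*(q[i]-q[i-1])[1::-1])).round(1) for i in range(4)], f(280,256,.074))
c=load('w7.png'); g=lambda u,v:pt(c,215+u/2,60+v/2,.06)
print('BRlid',g(131,117),np.linalg.norm(g(72,117)-g(191,117)))
p=q.mean(0); go([p[0],p[1],.067],-90)
E
```

```text
SS [[0.425  0.2107 0.06  ]
 [0.3671 0.2107 0.06  ]
 [0.3659 0.268  0.06  ]
 [0.4249 0.268  0.06  ]] [0.3957 0.2394 0.06  ] [np.float64(0.0573), np.float64(0.0579), np.float64(0.0573), np.float64(0.059)] [np.float64(-89.9), np.float64(-180.0), np.float64(91.2), np.float64(0.0)] [0.39581507 0.2400913  0.074     ]
BRlid [ 0.41453295 -0.25040018  0.06      ] 0.05928443710257433
at [0.3954 0.3144 0.2316] rot [ 1.7997e+02 -6.0000e-02 -8.9990e+01] tool shift cm [ 7.5  -0.03 16.46] turn z 0.01
```

carry_out(
  motion=[0, 0, 0, 2.5, -0.01, 0, 3.6, 0, 0, 0, 2.5, -0.01, 0, 3.6, 0, 0, 0, 2.4, -0.01, 0, 3.6, 0, 0, 0, 0, 0, 1.5, 3.6, 0, 0, 0, 0, 0, 3, 3.6, 0, 0, 0, 0, 0, 3, 3.6, 0, 0, 0, 0, 0, 3, 3.6, 0, 0, 0, 0, 0, 2, 3.6, 0, 0, 0, 0, 0, 1.1, 3.6, 0, 0, 0, 0, 0, 0.8, 3.6, 0, 0, 0, 0, 0, 0.7, 3.6, 0, 0, 0, 0, 0, 0.5, 3.6, 0, 0, 0, 0, 0, 0.3, 3.6, 0, 0, 0, 0, 0, 0.1, 3.6, 0, 0, 0, 0, 0, 0, 3.6, 0, 0, 0, 0, 0, 0, 3.6],
)

```text
time_s: 19.4
tcp_pos: [0.3958, 0.2408, 0.0726]
eef_rot: [-180.0, 0.0, -90.0]
contact_force: [0.5, -0.8, -1.4]
gripper_width: 0.042
```

carry_out(
  motion=[0, 0, 0, 0.1, 0, 0.15, 3.6, 0, 0, 0, 0, 0, 0.15, 3.6, 0, 0, 0, 0, 0, 0.08, 3.6, 0, 0, 0, 0, 0, 0, 3.6, 0, 0, 0, 0, 0, 0, 3.6],
)

```text
time_s: 19.82
tcp_pos: [0.3956, 0.2395, 0.0683]
eef_rot: [-180.0, -0.0, -90.0]
contact_force: [-0.2, -0.3, -0.7]
gripper_width: 0.0421
```

carry_out(
  motion=[0, 0, 0, 0, 0, 0.08, 3.6, 0, 0, 0, 0, 0, 0, 3.6, 0, 0, 0, 0, 0, 0, 3.6],
)

```text
time_s: 20.07
tcp_pos: [0.3956, 0.2395, 0.0674]
eef_rot: [180.0, -0.0, -90.1]
contact_force: [0.1, -0.6, -1.2]
gripper_width: 0.0421
```

carry_out(
  motion=[0, 0, 0, 0, 0, 0.08, 3.6, 0, 0, 0, 0, 0, 0, 3.6, 0, 0, 0, 0, 0, 0, 3.6],
)

```text
time_s: 20.32
tcp_pos: [0.3957, 0.2396, 0.067]
eef_rot: [-180.0, 0.0, -90.0]
contact_force: [-1.6, -1.3, 4.8]
gripper_width: 0.0424
```

carry_out(
  motion=[0, 0, 0, 0, 0, 0, 4.4, 0, 0, 0, 0, 0, 0, 5, 0, 0, 0, 0, 0, 0, 6, 0, 0, 0, 0, 0, 0, 7, 0, 0, 0, 0, 0, 0, 7.5, 0, 0, 0, 0, 0, -0.8, 8, 0, 0, 0, 0, 0, -2, 8.7, 0, 0, 0, 0, 0, -3, 8.7, 0, 0, 0, 0, 0, -3, 8.7, 0, 0, 0, 0, 0, -3, 8.7, 0, 0, 0, 0, 0, -3, 8.7, 0, 0, 0, 0, 0, -1.5, 8.7, 0, 0, 0, -2.5, 0, 0, 8.7, 0, 0, 0, -2.5, 0, 0, 8.7, 0, 0, 0, -2.5, 0, 0, 8.7, 0, 0, 0, 0, 0, 0, 8.7, 0, 0, 0, 0, 0, 0, 8.7],
)

```text
time_s: 21.73
tcp_pos: [0.3955, 0.3153, 0.2298]
eef_rot: [180.0, -0.0, -90.0]
contact_force: [-0.3, -0.3, -0.4]
gripper_width: 0.0873
```

```bash
python3 - <<'E'
from h import *
c=snap('wrist','w9.png'); im=c['pixels'][:,:,::-1]
cv2.imwrite('pics/z7.png',cv2.resize(im[58:168,207:347],None,fx=4,fy=4,interpolation=cv2.INTER_CUBIC))
turned([.50,.03,.24],-96.5)
y=np.radians(-96.5);d=np.array([.4145-.50,-.2504-.03]);print(d[0]*np.cos(y)+d[1]*np.sin(y),d[0]*np.sin(y)-d[1]*np.cos(y))
E
```

```text
turn z 6.49 then shift cm [ 27.08 -13.61  -1.02]
0.28827642310887114 0.05320821251982721
```

View pics/z7.png

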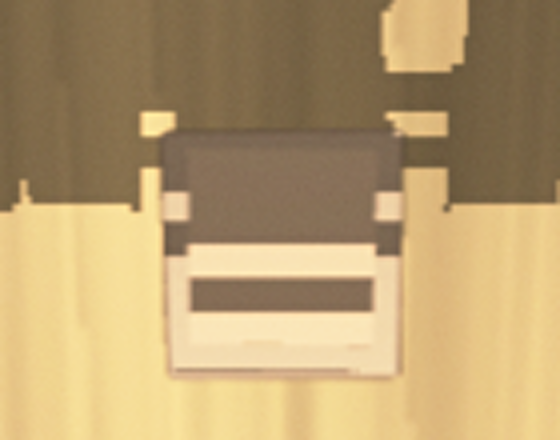

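The small square lid is seated, centred and parallel to its jar: lid top at u 188–378, v 148–345 within shoulder u 163–402. Next is the big round lid.

carry_out(
  motion=[0, 0, 6.5, 0, 0, 0, 8.7, 0, 0, 0, 3.01, -1.51, 0, 8.7, 0, 0, 0, 3.01, -1.51, 0, 8.7, 0, 0, 0, 3.01, -1.51, 0, 8.7, 0, 0, 0, 3.01, -1.51, 0, 8.7, 0, 0, 0, 3.01, -1.51, 0, 8.7, 0, 0, 0, 3.01, -1.51, 0, 8.7, 0, 0, 0, 3.01, -1.51, 0, 8.7, 0, 0, 0, 3.01, -1.51, 0, 8.7, 0, 0, 0, 3.01, -1.51, 0, 8.7, 0, 0, 0, 3.2, 0.59, 0, 8.7, 0, 0, 0, 3.2, 0.59, 0, 8.7, 0, 0, 0, 3.2, 0.59, 0, 8.7, 0, 0, 0, 3.2, 0.59, 0, 8.7, 0, 0, 0, 3.2, 0.59, 0, 8.7, 0, 0, 0, 3.2, 0.59, 0, 8.7, 0, 0, 0, 3.2, 0.59, 0, 8.7, 0, 0, 0, 3.2, 0.59, 0, 8.7, 0, 0, 0, 3.2, 0.59, 0, 8.7, 0, 0, 0, 0, 0, 0, 8.7],
)

```text
time_s: 23.45
tcp_pos: [0.4116, -0.2541, 0.2299]
eef_rot: [180.0, -0.0, -96.8]
contact_force: [-0.3, 0.4, 0.0]
gripper_width: 0.0869
```

```bash
python3 - <<'E'
from h import *
go([.4145,-.2504,.036],-96.5)
E
```

```text
at [ 0.4116 -0.2541  0.2299] rot [ 1.7997e+02 -4.0000e-02 -9.6780e+01] tool shift cm [-0.4  -0.25 19.39] turn z -0.28
```

carry_out(
  motion=[0, 0, 0, -0.3, -0.15, 2, 8.7, 0, 0, 0, 0, 0, 3, 8.7, 0, 0, 0, 0, 0, 3, 8.7, 0, 0, 0, 0, 0, 3, 8.7, 0, 0, 0, 0, 0, 2, 8.7, 0, 0, 0, 0, 0, 0, 8.7, 0, 0, 0, 0, 0, 0, 8.7],
)

```text
time_s: 24.03
tcp_pos: [0.4151, -0.2476, 0.0997]
eef_rot: [179.9, -0.0, -96.6]
contact_force: [-0.3, -1.2, 0.6]
gripper_width: 0.0873
```

```bash
python3 - <<'E'
from h import *
go([.4145,-.2504,.036],-96.5)
E
```

```text
at [ 0.4151 -0.2476  0.0997] rot [ 1.7988e+02 -1.0000e-02 -9.6560e+01] tool shift cm [0.29 0.02 6.37] turn z -0.06
```

carry_out(
  motion=[0, 0, 0, 0.25, 0, 1, 8.7, 0, 0, 0, 0, 0, 2, 8.7, 0, 0, 0, 0, 0, 1.8, 8.7, 0, 0, 0, 0, 0, 1, 8.7, 0, 0, 0, 0, 0, 0.4, 8.7, 0, 0, 0, 0, 0, 0, 8.7, 0, 0, 0, 0, 0, 0, 8, 0, 0, 0, 0, 0, 0, 7.3, 0, 0, 0, 0, 0, 0, 6.7, 0, 0, 0, 0, 0, 0, 6.2, 0, 0, 0, 0, 0, 0, 5.4, 0, 0, 0, 0, 0, 0, 5.4, 0, 0, 0, 0, 0, 0, 5.4, 0, 0, 0, 0, 0, 0, 5.4],
  grip_force=20,
)

```text
time_s: 25.2
tcp_pos: [0.4157, -0.2499, 0.0381]
eef_rot: [180.0, -0.0, -96.5]
contact_force: [-0.8, 1.9, 5.9]
gripper_width: 0.0596
```

carry_out(
  motion=[0, 0, 0, 0, 0, -0.2, 5.4, 0, 0, 0, 0, 0, -0.4, 5.4, 0, 0, 0, 0, 0, -1, 5.4, 0, 0, 0, 0, 0, -2, 5.4, 0, 0, 0, 0, 0, -3, 5.4, 0, 0, 0, 0, 0, -3, 5.4, 0, 0, 0, 0, 0, -3, 5.4, 0, 0, 0, 0, 0, -3, 5.4, 0, 0, 0, -1, -1, -3, 5.4, 0, 0, 0, -2, -2.4, -2, 5.4, 0, 0, 0, -2.4, -2.8, 0, 5.4, 0, 0, 0, -2.4, -2.8, 0, 5.4, 0, 0, 0, -2.4, -2.8, 0, 5.4, 0, 0, 0, -2.4, -2.8, 0, 5.4, 0, 0, 0, -2.4, -2.8, 0, 5.4, 0, 0, 0, -2.4, -2.8, 0, 5.4, 0, 0, 0, -1.6, -1.6, 0, 5.4, 0, 0, 0, 0, 0, 0, 5.4, 0, 0, 0, 0, 0, 0, 5.4],
)

```text
time_s: 26.78
tcp_pos: [0.6544, -0.0849, 0.2424]
eef_rot: [179.9, -0.0, -96.5]
contact_force: [-0.5, 0.1, -0.7]
gripper_width: 0.0594
```

```bash
python3 - <<'E'
from h import *
c=snap('wrist','w10.png'); s=r.get_state(); print(s['gripper_width'],s['joints'].round(1),s['tcp_pos'],s['eef_rot'])
im=c['pixels'][:,:,::-1]
u,v=proj(c,np.array([.643,-.172,.095])).astype(int); print(u,v)
v0,u0=max(v-70,0),u-90; a=im[v0:v0+145,u0:u0+190]; print(u0,v0)
cv2.imwrite('pics/z8.png',cv2.resize(a,None,fx=4,fy=4,interpolation=cv2.INTER_CUBIC))
E
```

```text
0.06006019074417762 [  9.4  18.6   0.   -0.  -71.5 -16. ] [ 0.6537369  -0.08559642  0.24291262] [ 1.79911549e+02 -1.10748065e-02 -9.65168622e+01]
279 107
189 37
```

View pics/z8.png

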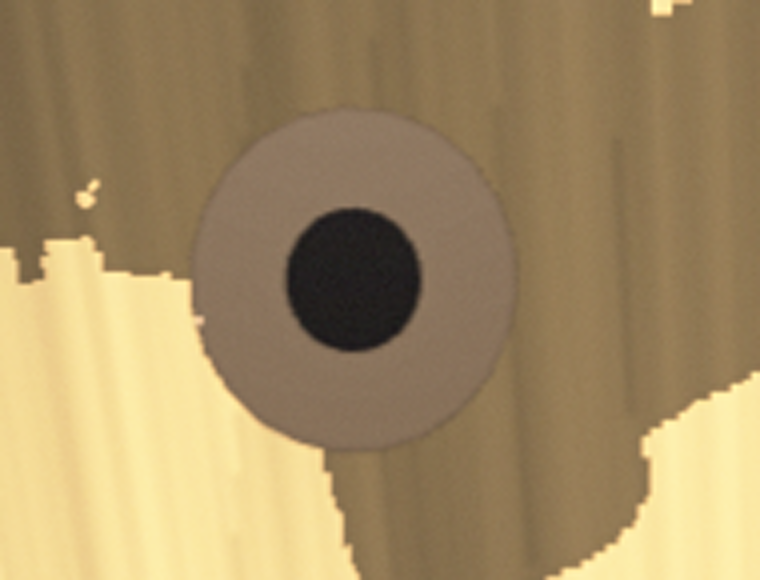

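Big round jar: shoulder spans u 192–518 and v 107–451 (centre 355,279); mouth centre (354,280).

```bash
python3 - <<'E'
from h import *
c=load('w10.png'); f=lambda u,v,z:pt(c,189+u/4,37+v/4,z)
p=f(355,278,.095);print(p,f(354,280,.109),np.linalg.norm(f(192,278,.095)-f(518,278,.095)),np.linalg.norm(f(355,107,.095)-f(355,451,.095)))
go([p[0],p[1],.103])
E
```

```text
[ 0.64420564 -0.17279227  0.095     ] [ 0.64462507 -0.17155012  0.109     ] 0.07439219274844583 0.07438340425984578
at [ 0.6537 -0.0856  0.2429] rot [ 1.7991e+02 -1.0000e-02 -9.6520e+01] tool shift cm [ 8.77 -0.04 13.99]
```

carry_out(
  motion=[0, 0, 0, 2.2, -0.02, 0, 5.4, 0, 0, 0, 2.2, -0.02, 0, 5.4, 0, 0, 0, 2.2, 0, 0, 5.4, 0, 0, 0, 2.12, 0, 0, 5.4, 0, 0, 0, 0, 0, 1.5, 5.4, 0, 0, 0, 0, 0, 2.5, 5.4, 0, 0, 0, 0, 0, 2.5, 5.4, 0, 0, 0, 0, 0, 2, 5.4, 0, 0, 0, 0, 0, 1.6, 5.4, 0, 0, 0, 0, 0, 1, 5.4, 0, 0, 0, 0, 0, 0.8, 5.4, 0, 0, 0, 0, 0, 0.7, 5.4, 0, 0, 0, 0, 0, 0.5, 5.4, 0, 0, 0, 0, 0, 0.3, 5.4, 0, 0, 0, 0, 0, 0.1, 5.4, 0, 0, 0, 0, 0, 0, 5.4, 0, 0, 0, 0, 0, 0, 5.4],
)

```text
time_s: 28.25
tcp_pos: [0.6448, -0.1727, 0.1092]
eef_rot: [-180.0, -0.0, -96.5]
contact_force: [0.0, -0.3, -1.5]
gripper_width: 0.0598
```

carry_out(
  motion=[0, 0, 0, 0, 0, 0.15, 5.4, 0, 0, 0, 0, 0, 0.15, 5.4, 0, 0, 0, 0, 0, 0.1, 5.4, 0, 0, 0, 0, 0, 0, 5.4, 0, 0, 0, 0, 0, 0, 5.4],
)

```text
time_s: 28.67
tcp_pos: [0.6444, -0.1726, 0.1046]
eef_rot: [180.0, -0.0, -96.5]
contact_force: [0.5, 0.9, -2.0]
gripper_width: 0.0599
```

carry_out(
  motion=[0, 0, 0, 0, 0, 0.08, 5.4, 0, 0, 0, 0, 0, 0, 5.4, 0, 0, 0, 0, 0, 0, 5.4],
)

```text
time_s: 28.92
tcp_pos: [0.6444, -0.1726, 0.1038]
eef_rot: [180.0, 0.0, -96.6]
contact_force: [-0.2, 0.6, -1.0]
gripper_width: 0.0595
```

carry_out(
  motion=[0, 0, 0, 0, 0, 0.08, 5.4, 0, 0, 0, 0, 0, 0, 5.4, 0, 0, 0, 0, 0, 0, 5.4],
)

```text
time_s: 29.17
tcp_pos: [0.6446, -0.1727, 0.1032]
eef_rot: [-180.0, -0.0, -96.5]
contact_force: [-0.3, -0.6, -0.8]
gripper_width: 0.0596
```

carry_out(
  motion=[0, 0, 0, 0, 0, 0.08, 5.4, 0, 0, 0, 0, 0, 0, 5.4, 0, 0, 0, 0, 0, 0, 5.4],
)

```text
time_s: 29.42
tcp_pos: [0.6446, -0.1727, 0.1032]
eef_rot: [-180.0, -0.0, -96.5]
contact_force: [-0.5, 1.0, 4.8]
gripper_width: 0.0601
```

carry_out(
  motion=[0, 0, 0, 0, 0, 0, 6.2, 0, 0, 0, 0, 0, 0, 6.8, 0, 0, 0, 0, 0, 0, 7.5, 0, 0, 0, 0, 0, 0, 8.2, 0, 0, 0, 0, 0, 0, 8.7, 0, 0, 0, 0, 0, 0, 8.7, 0, 0, 0, 0, 0, -0.8, 8.7, 0, 0, 0, 0, 0, -2, 8.7, 0, 0, 0, 0, 0, -3, 8.7, 0, 0, 0, 0, 0, -3, 8.7, 0, 0, 0, 0, 0, -3, 8.7, 0, 0, 0, 0, 0, -2, 8.7, 0, 0, 0, -3, 0, 0, 8.7, 0, 0, 0, -3, 0, 0, 8.7, 0, 0, 0, -2.7, 0, 0, 8.7, 0, 0, 0, 0, 0, 0, 8.7, 0, 0, 0, 0, 0, 0, 8.7],
)

```text
time_s: 30.83
tcp_pos: [0.6546, -0.0848, 0.241]
eef_rot: [-180.0, 0.0, -96.4]
contact_force: [0.4, -0.5, -0.2]
gripper_width: 0.087
```

```bash
python3 - <<'E'
from h import *
c=snap('wrist','w11.png'); im=c['pixels'][:,:,::-1]
cv2.imwrite('pics/z9.png',cv2.resize(im[37:182,189:379],None,fx=3,fy=3,interpolation=cv2.INTER_CUBIC))
go([.421,-.174,.229],-96.5)
E
```

```text
at [ 0.6544 -0.0857  0.2409] rot [-179.97   -0.    -96.47] tool shift cm [11.4  22.2   1.19] turn z 0.03
```

View pics/z9.png

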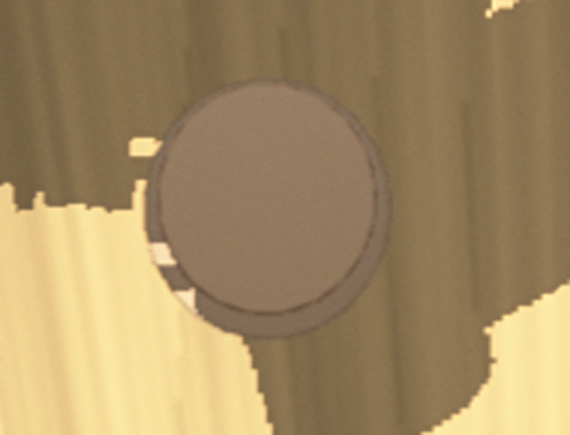

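The big round lid sits inside its jar's shoulder ring, flat and concentric, and the jar has not moved. On to the last lid, with a numeric look on the way.

carry_out(
  motion=[0, 0, 0, 0.7, 1.3, 0, 8.7, 0, 0, 0, 1.4, 2.7, 0.2, 8.7, 0, 0, 0, 1.4, 2.7, 0.2, 8.7, 0, 0, 0, 1.4, 2.7, 0.2, 8.7, 0, 0, 0, 1.4, 2.7, 0.2, 8.7, 0, 0, 0, 1.4, 2.7, 0.2, 8.7, 0, 0, 0, 1.4, 2.7, 0.2, 8.7, 0, 0, 0, 1.4, 2.7, 0, 8.7, 0, 0, 0, 0.9, 2, 0, 8.7, 0, 0, 0, 0, 0, 0, 8.7, 0, 0, 0, 0, 0, 0, 8.7],
)

```text
time_s: 31.8
tcp_pos: [0.4199, -0.1753, 0.2292]
eef_rot: [-179.9, 0.0, -96.7]
contact_force: [0.5, 1.4, 0.9]
gripper_width: 0.0867
```

```bash
python3 - <<'E'
from h import *
c=load('w11.png'); print('BR lid top',pt(c,189+269/3,37+197/3,.125),'r',np.linalg.norm(pt(c,189+162/3,100,.125)-pt(c,189+376/3,100,.125)))
c=snap('wrist','w12.png'); hsv=cv2.cvtColor(c['pixels'],cv2.COLOR_RGB2HSV)
u,v=proj(c,np.array([.4134,-.2504,.03])).astype(int); w=hsv[v-45:v+45,u-45:u+45]
S=cv2.GaussianBlur(w[:,:,1],(3,3),0); t,m=cv2.threshold(S,0,255,cv2.THRESH_BINARY_INV+cv2.THRESH_OTSU)
m=cv2.morphologyEx(m,cv2.MORPH_OPEN,np.ones((5,5)))
k=max(cv2.findContours(m,0,1)[0],key=cv2.contourArea)[:,0]+[u-45,v-45]
q=np.array([pt(c,a,b,.03)[:2] for a,b in k])*1000; print(t,cv2.minAreaRect(q.astype(np.float32)))
go([.4134,-.2504,.007],-96.5)
E
```

```text
BR lid top [ 0.64402649 -0.17364099  0.125     ] r 0.05809036826621736
98.0 ((423.99761962890625, -244.95663452148438), (80.60049438476562, 83.51618957519531), 83.2950210571289)
at [ 0.4208 -0.1749  0.229 ] rot [-179.9    -0.    -96.63] tool shift cm [ 7.58 -0.14 22.2 ] turn z -0.13
```

carry_out(
  motion=[0, 0, -0.1, 2.5, -0.05, 0, 8.7, 0, 0, 0, 2.5, -0.05, 0, 8.7, 0, 0, 0, 2.5, -0.04, 0, 8.7, 0, 0, 0, 0, 0, 2, 8.7, 0, 0, 0, 0, 0, 3, 8.7, 0, 0, 0, 0, 0, 3, 8.7, 0, 0, 0, 0, 0, 3, 8.7, 0, 0, 0, 0, 0, 3, 8.7, 0, 0, 0, 0, 0, 2, 8.7, 0, 0, 0, 0, 0, 1, 8.7, 0, 0, 0, 0, 0, 0, 8.7, 0, 0, 0, 0, 0, 0, 8.7],
)

```text
time_s: 32.85
tcp_pos: [0.4141, -0.249, 0.0577]
eef_rot: [179.9, -0.0, -96.4]
contact_force: [-0.3, 0.2, -0.3]
gripper_width: 0.0869
```

```bash
python3 - <<'E'
from h import *
go([.4134,-.2504,.008],-96.5)
c=snap('side','s3.png'); b=c['pixels'][230:350,200:350,::-1]
cv2.imwrite('pics/z10.png',np.clip(cv2.resize(b,None,fx=4,fy=4,interpolation=cv2.INTER_CUBIC)*1.5,0,255).astype('uint8'))
E
```

```text
at [ 0.4141 -0.249   0.0577] rot [ 1.7989e+02 -1.0000e-02 -9.6430e+01] tool shift cm [0.15 0.05 4.97] turn z 0.07
```

View pics/z10.png

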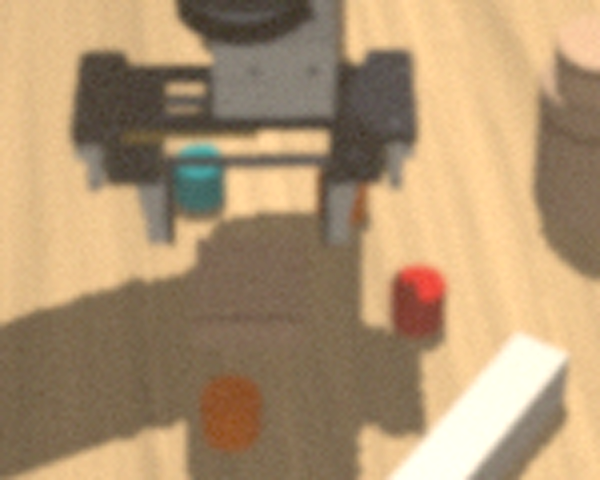

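The fingers straddle the lid evenly, clear of the look-alikes.

carry_out(
  motion=[0, 0, 0, 0.12, 0.03, 1, 8.7, 0, 0, 0, 0, 0, 1.5, 8.7, 0, 0, 0, 0, 0, 1.2, 8.7, 0, 0, 0, 0, 0, 0.8, 8.7, 0, 0, 0, 0, 0, 0.4, 8.7, 0, 0, 0, 0, 0, 0, 8.7, 0, 0, 0, 0, 0, 0, 8.2, 0, 0, 0, 0, 0, 0, 7.6, 0, 0, 0, 0, 0, 0, 7.1, 0, 0, 0, 0, 0, 0, 6.8, 0, 0, 0, 0, 0, 0, 6.0, 0, 0, 0, 0, 0, 0, 6.0, 0, 0, 0, 0, 0, 0, 6.0, 0, 0, 0, 0, 0, 0, 6.0],
  grip_force=25,
)

```text
time_s: 34.07
tcp_pos: [0.4136, -0.25, 0.0096]
eef_rot: [-180.0, -0.0, -96.4]
contact_force: [-0.9, 1.4, 5.0]
gripper_width: 0.0655
```

carry_out(
  motion=[0, 0, 0, 0, 0, -0.2, 6, 0, 0, 0, 0, 0, -0.4, 6, 0, 0, 0, 0, 0, -1, 6, 0, 0, 0, 0, 0, -2, 6, 0, 0, 0, 0, 0, -3, 6, 0, 0, -5.78, 0, 0, -3, 6, 0, 0, -5.78, 0, 0, -3, 6, 0, 0, -5.78, 0, 0, -3, 6, 0, 0, -5.78, 0, 0, -3, 6, 0, 0, -5.78, 0, 0, -3, 6, 0, 0, 0, -2.07, -2.41, 0, 6, 0, 0, 0, -2.07, -2.41, 0, 6, 0, 0, 0, -2.07, -2.41, 0, 6, 0, 0, 0, -2.07, -2.41, 0, 6, 0, 0, 0, -2.07, -2.41, 0, 6, 0, 0, 0, -2.07, -2.41, 0, 6],
)

```text
time_s: 35.4
tcp_pos: [0.4994, -0.0786, 0.2254]
eef_rot: [180.0, 0.0, -67.6]
contact_force: [0.6, -0.4, -1.2]
gripper_width: 0.0656
```

carry_out(
  motion=[0, 0, 0, -2.4, -1, 0, 6, 0, 0, 0, -3.4, 0, 0, 6, 0, 0, 0, -3.4, 0, 0, 6, 0, 0, 0, -3.4, 0, 0, 6, 0, 0, 0, -3.4, 0, 0, 6, 0, 0, 0, -3, 0.2, 0, 6, 0, 0, 0, -1.6, 0.15, 0, 6, 0, 0, 0, 0, 0, 0, 6, 0, 0, 0, 0, 0, 0, 6, 0, 0, 0, 0, 0, 0, 6],
)

```text
time_s: 36.23
tcp_pos: [0.4267, 0.1126, 0.2253]
eef_rot: [180.0, -0.0, -67.5]
contact_force: [0.4, -1.1, 0.2]
gripper_width: 0.0658
```

```bash
cat > seg.py <<'E'
from h import *
def jarsq(c,x,y,z,half=60):
    u,v=proj(c,np.array([x,y,z])).astype(int); h=half; v0=max(v-h,0); u0=u-h
    lab=cv2.cvtColor(c['pixels'],cv2.COLOR_RGB2LAB)[v0:v+h,u0:u+h]
    hsv=cv2.cvtColor(c['pixels'],cv2.COLOR_RGB2HSV)[v0:v+h,u0:u+h]
    m=((hsv[:,:,1]<90)|(hsv[:,:,2]<60)).astype('uint8')*255
    m=cv2.morphologyEx(m,cv2.MORPH_OPEN,np.ones((5,5)))
    k=max(cv2.findContours(m,0,1)[0],key=cv2.contourArea)[:,0]+[u0,v0]
    q=np.array([pt(c,a,b,z)[:2] for a,b in k])*1000
    return cv2.minAreaRect(q.astype(np.float32)),(u,v),hsv[::20,::20,1]
E
python3 - <<'E'
from seg import *
c=snap('wrist','w13.png'); s=r.get_state(); print(s['gripper_width'],s['joints'].round(1),s['tcp_pos'],s['eef_rot'])
print(*jarsq(c,.458,.039,.08),sep='\n')
im=c['pixels'][:,:,::-1]; u,v=proj(c,np.array([.458,.039,.08])).astype(int); print(u-95,v-75)
cv2.imwrite('pics/z11.png',cv2.resize(im[max(v-75,0):v+75,u-95:u+95],None,fx=4,fy=4,interpolation=cv2.INTER_CUBIC))
E
```

```text
0.06574720217353709 [ 40.5  -2.1 -27.2   0.  -64.9 -18.1] [0.42687495 0.11233742 0.22520262] [ 1.79979132e+02 -6.91886601e-03 -6.75759206e+01]
((460.7344665527344, 34.14350891113281), (77.3031997680664, 67.21833038330078), 22.38707733154297)
(np.int64(277), np.int64(116))
[[ 95  95 109 106 109 106]
 [ 86  79  84  81  82  81]
 [ 92  81  35  26  83  82]
 [ 97  89  58  23  82  86]
 [ 85  87  88  79  86  88]
 [ 97  44  52  88  89  88]]
182 41
```

```bash
python3 - <<'E'
from seg import *
c=load('w13.png'); u,v=277,116
g=c['pixels'][v-45:v+45,u-45:u+45].max(2); m=(g<60).astype('uint8')
k=max(cv2.findContours(m,0,1)[0],key=cv2.contourArea)[:,0]+[u-45,v-45]
q=np.array([pt(c,a,b,.094)[:2] for a,b in k])*1000; print(cv2.minAreaRect(q.astype(np.float32)))
go([.4585,.0388,.0896],-67.6)
E
```

```text
((459.15411376953125, 38.377079010009766), (34.7916259765625, 34.003639221191406), 22.427785873413086)
at [0.4269 0.1123 0.2252] rot [ 1.7998e+02 -1.0000e-02 -6.7580e+01] tool shift cm [ 8.   -0.12 13.56] turn z 0.02
```

The mouth and shoulder agree: centre (0.4588,0.0387), yaw 22.4°. Lowering.

carry_out(
  motion=[0, 0, 0, 2, -0.04, 0, 6, 0, 0, 0, 2, -0.03, 0, 6, 0, 0, 0, 2, -0.03, 0, 6, 0, 0, 0, 2, -0.03, 0, 6, 0, 0, 0, 0, 0, 1.5, 6, 0, 0, 0, 0, 0, 2.5, 6, 0, 0, 0, 0, 0, 2.5, 6, 0, 0, 0, 0, 0, 2, 6, 0, 0, 0, 0, 0, 1.4, 6, 0, 0, 0, 0, 0, 1, 6, 0, 0, 0, 0, 0, 0.8, 6, 0, 0, 0, 0, 0, 0.6, 6, 0, 0, 0, 0, 0, 0.4, 6, 0, 0, 0, 0, 0, 0.2, 6, 0, 0, 0, 0, 0, 0.1, 6, 0, 0, 0, 0, 0, 0, 6, 0, 0, 0, 0, 0, 0, 6],
)

```text
time_s: 37.7
tcp_pos: [0.4589, 0.0396, 0.0957]
eef_rot: [-180.0, 0.0, -67.5]
contact_force: [-0.7, 0.3, -2.4]
gripper_width: 0.0658
```

carry_out(
  motion=[0, 0, 0, 0.08, 0, 0.15, 6, 0, 0, 0, 0, 0, 0.15, 6, 0, 0, 0, 0, 0, 0.12, 6, 0, 0, 0, 0, 0, 0, 6, 0, 0, 0, 0, 0, 0, 6],
)

```text
time_s: 38.12
tcp_pos: [0.4589, 0.0387, 0.091]
eef_rot: [180.0, -0.0, -67.5]
contact_force: [0.2, -0.4, -1.8]
gripper_width: 0.0662
```

carry_out(
  motion=[0, 0, 0, 0, 0, 0.08, 6, 0, 0, 0, 0, 0, 0, 6, 0, 0, 0, 0, 0, 0, 6],
)

```text
time_s: 38.37
tcp_pos: [0.4589, 0.0387, 0.0902]
eef_rot: [180.0, -0.0, -67.5]
contact_force: [-0.8, 0.6, -0.8]
gripper_width: 0.0659
```

carry_out(
  motion=[0, 0, 0, 0, 0, 0.07, 6, 0, 0, 0, 0, 0, 0, 6, 0, 0, 0, 0, 0, 0, 6],
)

```text
time_s: 38.62
tcp_pos: [0.459, 0.0387, 0.0897]
eef_rot: [-180.0, -0.0, -67.5]
contact_force: [-0.5, 0.5, -0.3]
gripper_width: 0.0658
```

carry_out(
  motion=[0, 0, 0, 0, 0, 0.07, 6, 0, 0, 0, 0, 0, 0, 6, 0, 0, 0, 0, 0, 0, 6],
)

```text
time_s: 38.87
tcp_pos: [0.459, 0.0388, 0.0896]
eef_rot: [-180.0, -0.0, -67.5]
contact_force: [-4.4, 0.6, 9.0]
gripper_width: 0.066
```

Seated contact. Release, lift and look back.

carry_out(
  motion=[0, 0, 0, 0, 0, 0, 6.8, 0, 0, 0, 0, 0, 0, 7.4, 0, 0, 0, 0, 0, 0, 8, 0, 0, 0, 0, 0, 0, 8.7, 0, 0, 0, 0, 0, 0, 8.7, 0, 0, 0, 0, 0, -0.5, 8.7, 0, 0, 0, 0, 0, -1.5, 8.7, 0, 0, 0, 0, 0, -3, 8.7, 0, 0, 0, 0, 0, -3, 8.7, 0, 0, 0, 0, 0, -3, 8.7, 0, 0, 0, 0, 0, -3, 8.7, 0, 0, 0, -2.5, 0, 0, 8.7, 0, 0, 0, -3, 0, 0, 8.7, 0, 0, 0, -2.5, 0, 0, 8.7, 0, 0, 0, 0, 0, 0, 8.7, 0, 0, 0, 0, 0, 0, 8.7],
)

```text
time_s: 40.2
tcp_pos: [0.428, 0.1136, 0.2294]
eef_rot: [-180.0, 0.0, -67.4]
contact_force: [0.7, 0.1, 1.0]
gripper_width: 0.0871
```

```bash
python3 - <<'E'
from h import *
c=snap('wrist','w14.png'); im=c['pixels'][:,:,::-1]
u,v=277,116
a=cv2.resize(im[v-65:v+65,u-65:u+65],(400,400),interpolation=cv2.INTER_CUBIC)
s=snap('side','s4.png')['pixels'][150:300,225:375,::-1]; s=cv2.resize(s,(400,400),interpolation=cv2.INTER_CUBIC)
t=snap('top','t4.png')['pixels'][130:290,90:490,::-1]; t=cv2.resize(t,(500,200))
o=np.vstack([np.hstack([a,s]),cv2.copyMakeBorder(t,0,0,0,300,cv2.BORDER_CONSTANT)]); cv2.imwrite('pics/z12.png',np.clip(o*1.3,0,255).astype('uint8'))
print(r.get_state()['tcp_pos'])
E
```

```text
[0.42842566 0.11220592 0.22890478]
```

View pics/z12.png

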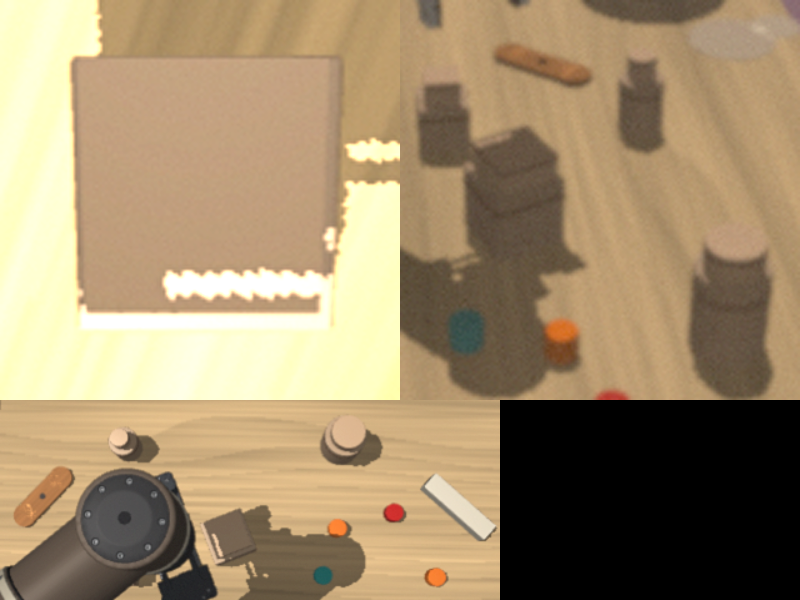

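The side view shows all four lids seated flat. From above, the big square lid is parallel to its jar, with its top spanning (75–338, 57–312). The rib, post and look-alikes are in place and the robot is clear. Handing in.

```bash
python3 -c "
from plant import r
print(r.close_job())"
```

```text
the job is handed in; nothing more can be done
None
```

I took the stack apart from the top down and put each lid on its own jar: small round, small square, big round, then big square. I lowered each one until light contact (about 5–9 N) at the expected height before opening the fingers. The job was handed in at about 40 s.

**Last checks:** the wrist views after each placing and the final side view show all four lids flat and about centred on their jars. The two square lids are parallel to their jars' sides. The rib, post and coloured look-alikes are where they were, and the gripper was clear of everything.

**Disagreements:**
- Camera scale ran 2–4 % small on the jar shoulders.
- The first top-view estimates were 4–8 mm off in y for three of the jars, so I used the near views instead.
- The colour segmentation of the big square lid failed (about 82 mm against 66 mm), so I used the earlier corner measurement.
- The segmentation of its jar's shoulder came out short on one side, but the jar's mouth and the earlier corners agreed.

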